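# Brush out the vase under the lamp

### The arm

A 6-joint arm with a two-finger parallel gripper is mounted at the origin on the work surface. World frame = base frame: x ahead of the robot, y to its left, z up, the work surface at z = 0. Lengths are in m, angles in rad, forces in N, time in s.
With the tool pointing down it reaches from about 0.275 to 0.875 m from the base axis. Payload 12.5 kg.
Tool frame: the origin (TCP) lies on the centre line of the jaws, within the pads' length; the fingertips stand r.finger_overhang ahead of it and the grasp point (between the pads) lies 3 mm ahead of it (r.finger_overhang is the distance from the TCP to the fingertips, in m); z points along the fingers, y is the line along which they close (so a half turn about z gives the same grasp; the last joint's range is limited). The gripper opens to 85 mm and grips with 20 to 120 N. Pads are 22 mm wide; open, the fingers measure 114 mm over their backs; the gripper's body (76 mm by 85 mm) begins 54 mm behind the grasp point. The pads swing forward as they close: fully open they stand 13 mm farther back than shut.
Start: joints at [1.14, 0.351, 1.652, -0, 1.139, -0.085], TCP at [0.186, 0.517, 0.253] pointing down, gripper open.
Joint ranges: [-2.75, 2.75], [-0.79, 2.1], [0.01, 2.65], [-1.57, 4.71], [0.07, 3.14], [-2.87, 2.87]. Speed limits (rad/s): [2.22, 2.22, 2.79, 3.14, 3.14, 3.14].

### API

Orientations are given as a unit quaternion [x, y, z, w].
In Python, from cell import r, optics gives the robot as it stands. The module is installed in compiled form; this text tells all that it offers. Calls block until the motion is done:
- r.move_to(position, orientation): joint-space move of the TCP to a pose.
- r.move_linear(position, rot=None, vel=0.15): straight line of the TCP; rot=None keeps the orientation; vel is the mean speed in m/s.
- r.set_joints(angles): joint-space move.
- r.set_gripper(opening, squeeze=None): opening from 0.0 (shut) to 1.0 (fully open); squeeze is the grip in N (None keeps the last); returns when the fingers have stopped.
- r.sleep(seconds).
- r.inverse_kinematics(position, orientation): joint angles nearest the present ones, or None.
- optics.get_image(name): name is "side" or "top"; returns a dict with "pixels" (384x512x3 uint8, red, green, blue), "depth" (384x512 float32, m along the optical axis (not along the pixel's ray), 0 where there is no reading), "fx", "fy", "cx", "cy" (pixels), "D" ([k1, k2, p1, p2, k3] as OpenCV has them; the pictures are not rectified), "camera_from_world" (4x4, takes a point from world to camera coordinates). Camera axes: x right, y down, z forward; pixel columns grow to the right and rows downward; lengths in m; the calibration is good to about 2 mm. A picture is of the moment at which its call begins.
A pose or a line that the arm cannot do raises r.PlanningError and nothing moves.
- r.hand_in(): hands the job in; it is judged then, once.
Readings, each from a call of its own:
- r.current_t(): time.
- r.current_q(): joint angles.
- r.current_qvel(): joint speeds.
- r.current_effort(): joint torques, N m.
- r.current_tool_pos(): TCP position.
- r.current_ee_rot(): TCP orientation.
- r.current_contact_force(): force on the tool from outside, world axes, zero at the start.
- r.current_torque(): the same for the moment, N m.
- r.current_opening(): opening from 0.0 (shut) to 1.0 (fully open).
- r.current_finger_force(): force on a finger pad.
Only numpy, scipy, OpenCV 4.12 (cv2) and the standard library are available. Lean on these libraries where they do the work, as an engineer would, in place of code of your own. Each camera call takes 0.05 s, during which the arm holds its last target. There are 200 camera calls.

### The job

Push the small lamp's stiff arm aside so that its head is well clear of the vase, and leave it there; then take the long brush from its stand and brush the inside of the copper vase up and down three times, each time right down to the vase's floor and up again by at least half its depth. Put the brush back, bristles down, in its stand and let go. Do not shift or tip the vase, and leave the pebbles, the egg timer and the jewellery box where they are.

Things in the scene. Friction and masses are not known exactly. Their poses are not given: they have to be found in the camera images.
- vase: Copper-tone aluminium vase, loose, about 0.5 kg, 126 mm tall, widest 92 mm, round with a straight neck: outside diameter of the neck 54 mm, clear opening 46 mm all down the neck (the top 22 mm), wider below (about 84 mm) and about 65 mm at the floor. Origin at the centre of its underside, z up; the inner floor is 6 mm above the origin. Do not shift it more than about 20 mm or tip it. It may stand left or right of the middle, with the brush stand on the other side.
- vase_mouth (a point): Centre of the vase's mouth, level with its rim, 126 mm above the shelf.
- brush_grip (a point): Long brush, 200 mm, 70 g: this point lies on its axis 160 mm above its lower end, in the round wooden handle (20 mm diameter, from 115 to 200 mm above the lower end); a good place to grip. z runs up along the axis from bristles to handle. Below the handle a steel stem of 8 mm diameter, then the bristle head, 26 mm in diameter (treat it as rigid) and 62 mm long, with a flat lower end. At the start it stands upright in the stand.
- brush_tip (a point): Centre of the brush's lower end (the flat end of the bristle head).
- stand: White ceramic brush stand, loose, 0.8 kg: round cup 74 mm tall, 68 mm across the foot and 48 mm across the rim, clear opening at the rim 38 mm, slightly wider below. Origin at the centre of its underside; its inner floor, on which the brush stands, is 8 mm above the origin.
- lamp_arm (a joint): Upright pivot of the lamp's arm, in rad: 0 is the arm along -x of the lamp as built; grows counter-clockwise seen from above; range -1.9 to 1.9 either way. It is stiff (0.25 N m, about 2 N at the head) and stays where it is left.
- lamp_head (a point): Centre of the lamp's head: a flat dark steel disc, 68 mm in diameter and 20 mm thick, level, its centre 208 mm above the shelf, at the end of the arm, 140 mm from the pivot. A level bar of 12 mm diameter joins it to the post. At the start it hangs over the vase's mouth, in the brush's way; it can be pushed sideways either way with a closed gripper.
- lamp_hinge (a point): Pivot axis of the lamp's arm, at the arm's height (208 mm above the shelf), on top of an upright post of 14 mm diameter (24 mm at the pivot, up to 222 mm above the shelf) on a round base of 90 mm that is fixed to the shelf, about 140 mm from the vase on the side away from the robot.
- jewel_box: Wooden jewellery box with a brass lever latch, 114 x 154 x 81 mm, loose, about 0.9 kg; to be left alone. Origin at the centre of its underside.
- timer: White silicone egg timer, egg-shaped, 60 mm across, 71 mm tall, loose; to be left alone. Origin at the centre of its underside.
- pebble_large: Black ceramic pebble, 80 x 56 x 34 mm, loose; to be left alone. Origin at the centre of its underside.
- pebble_small: Black ceramic pebble, 64 x 48 x 28 mm, loose; to be left alone. Origin at the centre of its underside.

How it is judged:
On the way, in this order (a step that is already met when the one before it is completed fails the run):
1. the lamp's head is swung clear of the vase (its centre over 100 mm aside of the vase's axis) (horizontal distance between lamp_head and vase_mouth above 0.1 m), for 0.2 s.
2. the brush's lower end is down at the vase's floor (within 16 mm of it), first time (z of brush_tip in the frame of vase below 0.022 m and horizontal distance between brush_tip and vase_mouth below 0.045 m and angle between brush_grip's own z axis and vertical below 0.5 rad), for 0.05 s.
3. the brush is drawn up again, lower end over 52 mm above the vase's floor, first time (z of brush_tip in the frame of vase above 0.058 m), for 0.05 s.
4. the brush's lower end is down at the vase's floor (within 16 mm of it), second time (all of step 2), for 0.05 s.
5. the brush is drawn up again, lower end over 52 mm above the vase's floor, second time (z of brush_tip in the frame of vase above 0.058 m), for 0.05 s.
6. the brush's lower end is down at the vase's floor (within 16 mm of it), third time (all of step 4), for 0.05 s.
7. the brush is drawn up again, lower end over 52 mm above the vase's floor, third time (z of brush_tip in the frame of vase above 0.058 m), for 0.05 s.
At the end, for the whole second after the job is handed in: Brush standing in its stand (lower end within 12 mm of its floor, 18 mm of its axis, lean under 0.25 rad), stand upright on the shelf; lamp head at rest over 100 mm aside of the vase axis; vase upright, within 20 mm of its start; bystanders within 15 mm of theirs (horizontal distance between brush_tip and stand below 0.018 m and z of brush_tip in the frame of stand below 0.02 m and angle between brush_grip's own z axis and vertical below 0.25 rad and angle between each of stand, vase's own z axis and vertical below 0.08 rad and height (world z) of stand below 0.01 m and horizontal distance between lamp_head and vase_mouth above 0.1 m and velocity of joint lamp_arm between -0.05 and 0.05 rad/s and distance of vase from where it was at the start of the episode below 0.02 m); the robot touches nothing.
It fails at once if the vase is shifted by more than 20 mm or tipped by more than 0.15 rad (distance of vase from where it was at the start of the episode above 0.02 m or angle between vase's own z axis and vertical above 0.15 rad).
It fails at once if a pebble, the egg timer or the jewellery box is shifted by more than 15 mm (distance of any of jewel_box, timer, pebble_large, pebble_small from where it was at the start of the episode above 0.015 m).
It also fails if it takes over 67 s, if anything falls off the work surface, if the arm or the gripper's body presses on something with over 40 N, if the wrist force passes 120 N, or if a joint passes its speed limit or range.

## Working session

There is one attempt and no reset: what is moved stays moved. The work goes in short steps, each a Python script; the robot and the scene stay as the last script left them, time stands still between calls to the robot, and variables do not carry over. Pictures are saved under pics/ and viewed, at most 10 in all, crops included, and the job is handed in when it is done.

```bash
mkdir -p pics; cat > h.py <<'E'
import numpy as np, cv2
from cell import r, optics
def cloud(n):
    d=optics.get_image(n); K=np.array([[d['fx'],0,d['cx']],[0,d['fy'],d['cy']],[0,0,1]])
    v,u=np.mgrid[0:384,0:512]
    p=cv2.undistortPoints(np.stack([u,v],-1).reshape(-1,1,2).astype(np.float64),K,np.array(d['D'],float)).reshape(384,512,2)
    z=d['depth']; c=np.dstack([p[...,0]*z,p[...,1]*z,z,np.ones_like(z)])
    w=(c@np.linalg.inv(np.array(d['camera_from_world'])).T)[...,:3]; w[z==0]=np.nan
    return d['pixels'],w
E
python3 - <<'E'
from h import *
for n in('top','side'):
    p,w=cloud(n); np.save(f'{n}0.npy',w); cv2.imwrite(f'pics/{n}0.png',p[...,::-1])
print(r.current_t(),r.current_ee_rot(),r.finger_overhang)
E
```

```text
0.1 [ 1.72047601e-01  9.85088502e-01 -5.00543683e-04 -1.27628824e-04] 0.022
```

View pics/top0.png

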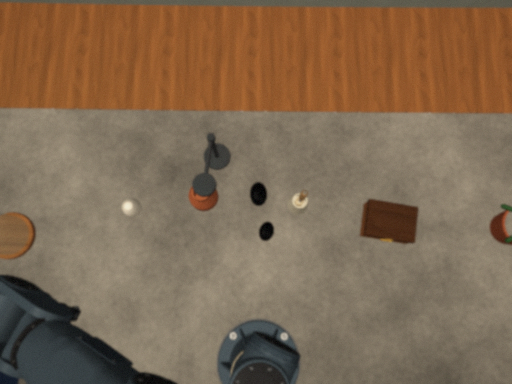

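View pics/side0.png

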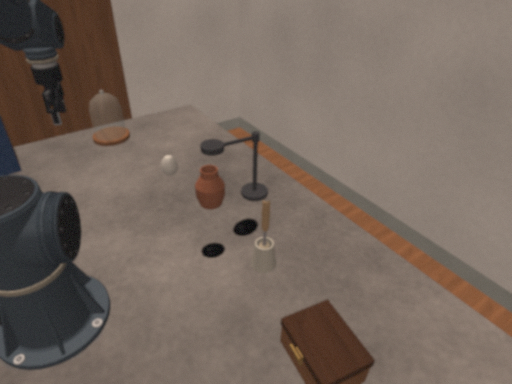

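Top view: lamp head (204,184), vase (203,199), hinge (212,137), stand (300,201), brush top (~304,194), pebbles (258,193) and (266,231), timer (130,208). Side view: vase (209,187), brush handle (266,215), lamp head (212,147).

```bash
python3 - <<'E'
from h import *
np.set_printoptions(precision=3,suppress=True)
T=np.load('top0.npy');S=np.load('side0.npy')
def rep(n,W,box,zl,zh):
    u0,u1,v0,v1=box; q=W[v0:v1,u0:u1].reshape(-1,3); q=q[(q[:,2]>zl)&(q[:,2]<zh)]
    if len(q)==0: print(n,'none');return
    (cx,cy),rad=cv2.minEnclosingCircle(q[:,:2].astype(np.float32))
    print(n,len(q),'med',np.median(q,0),'lo',q.min(0),'hi',q.max(0),'circ',cx,cy,rad)
for nm,W,b in(('T',T,(175,240,120,220)),('S',S,(190,235,130,215))):
    rep(nm+'head',W,(190,218,172,196) if nm=='T' else (198,226,138,156),.19,.235)
    rep(nm+'rim',W,b,.115,.13); rep(nm+'vase',W,(185,222,172,215)if nm=='T' else (192,228,165,212),.04,.1)
rep('Thinge',T,(204,220,128,145),.19,.24);rep('Shinge',S,(248,265,128,142),.19,.24)
for z0,z1 in((.02,.06),(.06,.08)): rep('Tstand',T,(285,315,185,215),z0,z1);rep('Sstand',S,(245,285,230,280),z0,z1)
for z0 in(.12,.14,.16,.18,.195): rep(f'Thand{z0}',T,(285,320,180,215),z0,z0+.02);rep(f'Shand{z0}',S,(255,280,195,250),z0,z0+.02)
rep('pebA',T,(245,272,180,208),.008,.05);rep('pebB',T,(255,278,220,243),.008,.05)
rep('timer',T,(118,143,196,220),.02,.09);rep('box',T,(355,425,195,248),.03,.1)
E
```

```text
Thead 455 med [0.512 0.161 0.217] lo [0.48  0.13  0.199] hi [0.549 0.195 0.224] circ 0.513670027256012 0.16204698383808136 0.03499496355652809
Trim 46 med [0.49  0.184 0.124] lo [0.481 0.14  0.116] hi [0.651 0.209 0.13 ] circ 0.5668875575065613 0.16645008325576782 0.08839752525091171
Tvase 305 med [0.481 0.172 0.08 ] lo [0.462 0.137 0.04 ] hi [0.532 0.229 0.1  ] circ 0.5060504078865051 0.18268689513206482 0.046050313860177994
Shead 357 med [0.505 0.15  0.218] lo [0.476 0.127 0.198] hi [0.553 0.195 0.221] circ 0.5143644213676453 0.15858769416809082 0.03894320875406265
Srim 137 med [0.504 0.178 0.123] lo [0.478 0.153 0.115] hi [0.53  0.209 0.128] circ 0.5054100751876831 0.1809716671705246 0.027967579662799835
Svase 574 med [0.488 0.152 0.075] lo [0.459 0.134 0.041] hi [0.55  0.209 0.1  ] circ 0.5038641691207886 0.17978115379810333 0.04642451927065849
Thinge 78 med [0.647 0.148 0.219] lo [0.63  0.136 0.196] hi [0.663 0.157 0.226] circ 0.6467174291610718 0.14845290780067444 0.016373855993151665
Shinge 96 med [0.643 0.143 0.213] lo [0.625 0.134 0.196] hi [0.66  0.157 0.224] circ 0.6424236
[... 2144 characters left out ...]
-0.134  0.195] hi [ 0.497 -0.119  0.209] circ 0.4892161786556244 -0.1263301968574524 0.008563529700040817
pebA 316 med [0.521 0.007 0.028] lo [ 0.484 -0.019  0.014] hi [0.562 0.033 0.04 ] circ 0.5230845212936401 0.007129009813070297 0.03921191394329071
pebB 231 med [ 0.4   -0.02   0.023] lo [ 0.371 -0.043  0.008] hi [0.431 0.003 0.033] circ 0.4014240503311157 -0.020644519478082657 0.03172890096902847
timer 277 med [0.468 0.408 0.056] lo [0.442 0.386 0.023] hi [0.501 0.439 0.075] circ 0.47164225578308105 0.4154423177242279 0.02976333349943161
box 2016 med [ 0.43  -0.402  0.08 ] lo [ 0.366 -0.491  0.03 ] hi [ 0.499 -0.321  0.088] circ 0.43231961131095886 -0.4062708616256714 0.09387366473674774
```

Positions agree with the given sizes: vase (0.505, 0.181), hinge (0.646, 0.148), head about (0.508, 0.161), brush and stand (0.490, -0.125). I'll push the head towards -y, since it clears the vase sooner on that side.

```bash
python3 - <<'E'
from h import *
np.set_printoptions(precision=3,suppress=True)
r.set_gripper(0.0)
Q=[0,1,0,0]; H=np.array([.646,.148])
def P(deg,R=.146,z=.214):
    a=np.radians(deg); return [H[0]-R*np.cos(a),H[1]+R*np.sin(a),z]
r.move_to(P(36,.15,.32),Q); r.move_linear(P(36,.15))
for d in range(28,-53,-8):
    r.move_linear(P(d),vel=.12)
    if d in(12,-20): print(d,r.current_contact_force(),r.current_tool_pos())
print(r.current_contact_force(),r.current_t())
r.move_linear(P(-40)); r.move_linear(P(-40,z=.34),vel=.25)
r.set_gripper(1.0)
r.move_to([.44,-.0,.36],Q)
p,w=cloud('side'); cv2.imwrite('pics/side1.png',p[...,::-1])
pt,wt=cloud('top'); cv2.imwrite('pics/top1.png',pt[...,::-1])
for x in(w,wt):
    q=x.reshape(-1,3); m=(q[:,2]>.196)&(q[:,2]<.226)&(q[:,0]>.5)&(q[:,0]<.68)&(abs(q[:,1]-.1)<.17); q=q[m]
    print(len(q),q.min(0),q.max(0),np.median(q,0))
    q=x.reshape(-1,3); m=(q[:,2]>.115)&(q[:,2]<.13)&(np.hypot(q[:,0]-.505,q[:,1]-.181)<.04)
    print('rim',m.sum(),cv2.minEnclosingCircle(q[m][:,:2].astype(np.float32)))
print(r.current_t())
E
```

```text
12 [ 0.034 -0.066  0.299] [0.503 0.178 0.214]
-20 [ 0.24   0.625 -0.66 ] [0.509 0.098 0.214]
[ 0.24   0.172 -0.351] 6.85
528 [ 0.564 -0.019  0.197] [0.66  0.157 0.224] [0.601 0.016 0.217]
rim 136 ((0.5043677091598511, 0.18149389326572418), 0.028929349035024643)
453 [ 0.589 -0.014  0.2  ] [0.663 0.157 0.225] [0.619 0.038 0.217]
rim 83 ((0.507594883441925, 0.18299581110477448), 0.02734706923365593)
9.25
```

```bash
python3 - <<'E'
from h import *
np.set_printoptions(precision=3,suppress=True)
Q=[0,1,0,0]
r.move_to([.489,-.125,.33],Q); r.move_linear([.489,-.125,.171],vel=.15)
print(r.current_contact_force())
r.set_gripper(0.0,squeeze=50); print(r.current_opening(),r.current_finger_force(),r.current_contact_force())
r.move_linear([.489,-.125,.33],vel=.12); print(r.current_contact_force(),r.current_t())
for n in('side','top'):
    p,w=cloud(n); np.save(n+'2.npy',w); cv2.imwrite(f'pics/{n}2.png',p[...,::-1])
    q=w.reshape(-1,3); q=q[(abs(q[:,0]-.489)<.04)&(abs(q[:,1]+.125)<.04)]
    for a,b in((.06,.08),(.155,.19),(.19,.23),(.23,.28)):
        s=q[(q[:,2]>a)&(q[:,2]<b)]
        if len(s): print(n,a,len(s),s.min(0),s.max(0),cv2.minEnclosingCircle(s[:,:2].astype(np.float32)))
p=cv2.imread('pics/side2.png')[100:300,150:350]; cv2.imwrite('pics/side2c.png',cv2.resize(p,(600,600),interpolation=cv2.INTER_CUBIC))
E
```

```text
[0.151 0.765 0.522]
0.21847858516718094 48.80751192569733 [ 0.688 -0.805  3.425]
[-0.28   0.299 -0.342] 13.1583
side 0.06 213 [ 0.465 -0.15   0.06 ] [ 0.514 -0.1    0.077] ((0.48891958594322205, -0.12461438030004501), 0.02578580752015114)
side 0.155 87 [ 0.477 -0.137  0.168] [ 0.5   -0.118  0.19 ] ((0.4888644814491272, -0.12676548957824707), 0.012287597171962261)
side 0.19 172 [ 0.477 -0.137  0.191] [ 0.504 -0.113  0.23 ] ((0.49053895473480225, -0.12453922629356384), 0.014511222019791603)
side 0.23 64 [ 0.485 -0.131  0.231] [ 0.494 -0.119  0.28 ] ((0.48803818225860596, -0.12481444329023361), 0.0060787866823375225)
```

View pics/side2c.png

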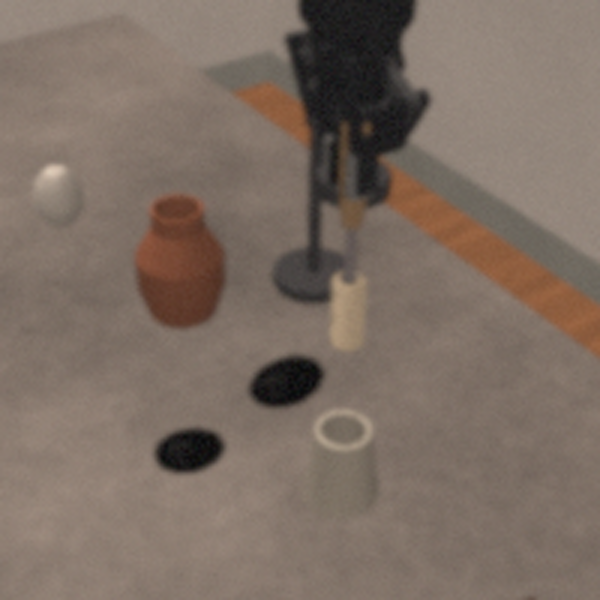

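The enlarged crop shows the brush hanging upright from the gripper (bristle end at about (347,347)). The stand is upright and the vase mouth is clear. Next is the brushing.

```bash
python3 - <<'E'
from h import *
np.set_printoptions(precision=3,suppress=True)
v=[.505,.181]
r.move_linear(v+[.33],vel=.15)
# one look: brush tip against the mouth
p,w=cloud('side'); cv2.imwrite('pics/side3.png',p[...,::-1])
q=w.reshape(-1,3); q=q[np.hypot(q[:,0]-.505,q[:,1]-.181)<.04]
for a,b in((.115,.13),(.16,.225)):
    s=q[(q[:,2]>a)&(q[:,2]<b)]; print(a,len(s),s.min(0),s.max(0),cv2.minEnclosingCircle(s[:,:2].astype(np.float32)))
for z in(.28,.24,.20):
    r.move_linear(v+[z],vel=.1); f=r.current_contact_force(); print(z,f)
    if np.linalg.norm(f)>4: print('STOP'); break
else:
    for i in range(3):
        r.move_linear(v+[.174],vel=.1); r.sleep(.2); print(r.current_contact_force(),r.current_tool_pos())
        r.move_linear(v+[.248],vel=.12); r.sleep(.2)
p,w=cloud('side'); cv2.imwrite('pics/side4.png',cv2.resize(p[90:250,140:300,::-1],(560,560)))
print(r.current_t())
E
```

```text
0.115 139 [0.479 0.153 0.115] [0.53  0.208 0.129] ((0.5058837532997131, 0.1812947541475296), 0.02890578843653202)
0.16 152 [0.493 0.168 0.169] [0.518 0.189 0.224] ((0.5056401491165161, 0.17911560833454132), 0.012988736853003502)
0.28 [ 0.933  0.026 -1.401]
0.24 [-0.429 -0.287 -0.197]
0.2 [-1.038 -0.88  -0.87 ]
[-0.381 -1.047 -1.756] [0.505 0.181 0.175]
[ 0.192  0.07  -0.912] [0.505 0.181 0.175]
[-0.665 -0.635 -1.086] [0.505 0.181 0.175]
22.9917
```

View pics/side4.png

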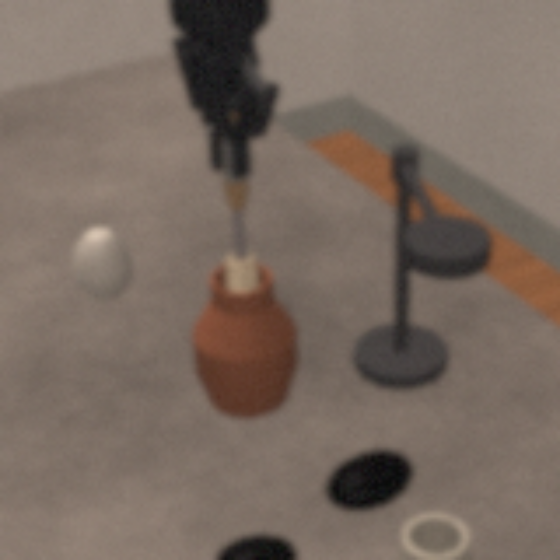

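The picture shows the brush upright in the neck (about (240,275)), the vase in place, and the lamp head well aside at (448,247). All three strokes met almost no force, so the brush goes back to the stand.

```bash
python3 - <<'E'
from h import *
np.set_printoptions(precision=3,suppress=True)
r.move_linear([.505,.181,.335],vel=.12); r.move_linear([.489,-.125,.335],vel=.15); r.sleep(.2)
p,w=cloud('side'); q=w.reshape(-1,3); q=q[np.hypot(q[:,0]-.489,q[:,1]+.125)<.04]
for a,b in((.06,.08),(.16,.23)):
    s=q[(q[:,2]>a)&(q[:,2]<b)]; print(a,len(s),s.min(0),s.max(0),cv2.minEnclosingCircle(s[:,:2].astype(np.float32)))
for z in(.25,.225,.2,.185,.174):
    r.move_linear([.489,-.125,z],vel=.08); f=r.current_contact_force(); print(z,f)
    if np.linalg.norm(f)>5: print('STOP'); break
else:
    r.set_gripper(1.0); r.sleep(.3); r.move_linear([.489,-.125,.33],vel=.12); r.sleep(.5)
p,w=cloud('side'); cv2.imwrite('pics/side5.png',cv2.resize(p[100:300,150:350,::-1],(560,560)))
q=w.reshape(-1,3); q=q[np.hypot(q[:,0]-.489,q[:,1]+.125)<.04]
for a,b in((.06,.08),(.12,.16),(.19,.22)):
    s=q[(q[:,2]>a)&(q[:,2]<b)]; print(a,len(s),s.min(0),s.max(0))
print(r.current_t())
E
```

```text
0.06 214 [ 0.463 -0.151  0.06 ] [ 0.515 -0.1    0.076] ((0.4890608787536621, -0.12524878978729248), 0.026194095611572266)
0.16 221 [ 0.477 -0.138  0.174] [ 0.502 -0.114  0.23 ] ((0.4895303547382355, -0.12518364191055298), 0.013331339694559574)
0.25 [-0.574 -0.381 -0.611]
0.225 [ 1.374  0.041 -1.201]
0.2 [ 0.053 -0.598 -0.726]
0.185 [0.392 0.514 0.1  ]
0.174 [ 0.06  -0.274 -0.651]
0.06 253 [ 0.465 -0.152  0.06 ] [ 0.515 -0.099  0.079]
0.12 92 [ 0.481 -0.135  0.121] [ 0.496 -0.119  0.159]
0.19 60 [ 0.481 -0.134  0.191] [ 0.498 -0.116  0.209]
32.0083
```

View pics/side5.png

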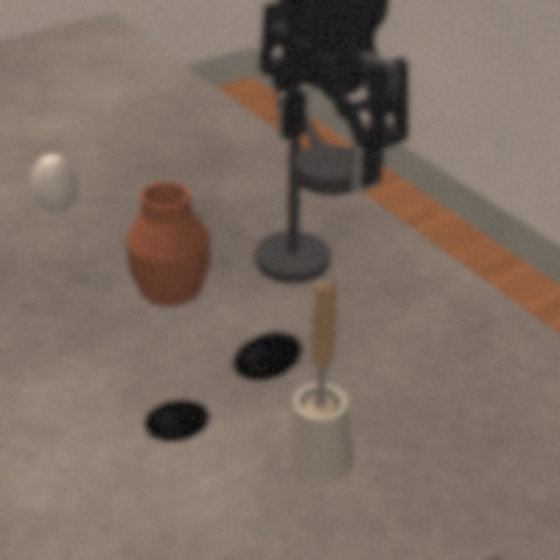

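The brush stands upright in its stand (handle about (322,320), rim (320,402)), with its top at 0.209 m as at the start. The gripper is clear of everything, so I'm handing in.

```bash
python3 -c "
from h import *
print(r.hand_in())"
```

```text
the job is handed in; nothing more can be done
None
```

I swung the lamp aside, brushed the vase to its floor three times, put the brush back upright in its stand and handed in at about 32 s; the hand-in gave no verdict, but the last picture showed the vase, pebbles and timer in place (the jewellery box was out of frame, and the arm never went near it).

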